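# Bring a printer camshaft to full lift on the bench centres

## Robot

A 6-joint arm with a two-finger parallel gripper is mounted at the origin on the work surface. World frame = base frame: x ahead of the robot, y to its left, z up, the work surface at z = 0. Lengths are in mm, angles in rad, forces in N, time in s.
With the tool pointing down it reaches from about 300 to 775 mm from the base axis. Payload 14.6 kg.
Tool frame: the origin (TCP) lies between the finger pads; the fingertips stand 19 mm ahead of it and the grasp point (between the pads) is the TCP; z points along the fingers, y is the line along which they close (so a half turn about z gives the same grasp; the last joint's range is limited). The gripper opens to 94 mm and grips with 3 to 60 N. Pads are 16 mm wide; open, the fingers measure 119 mm over their backs; the gripper's body (75 mm by 177 mm) begins 78 mm behind the grasp point.
Start: joints at [1.044, 0.3, 1.521, -0, 1.321, -0.067], TCP at [244.069, 492.869, 224.446] pointing down, gripper open.
Joint ranges: [-3.03, 3.03], [-0.79, 2.21], [0.23, 2.52], [-1.04, 4.18], [0, 3.07], [-2.55, 2.55]. Speed limits (rad/s): [2.22, 2.22, 2.57, 3.14, 3.14, 3.14].

## Interface

Orientations are given as [roll, pitch, yaw] about the fixed x, y, z axes, in that order (R = Rz(yaw) Ry(pitch) Rx(roll)).
In Python, from cell import monitor, imaging, job, find_in, trace gives the robot as it stands. The module is installed in compiled form; this text tells all that it offers.
- The arm moves only by the tool arm_command, never from a script. Its argument "steps" is a list of rows, each a list of 5 numbers: the opening, from 0 (shut) to 1 (fully open), then the shift along the tool's x, y, z in mm, then the turn about the tool's z in degrees. In form: [[gripper, dx, dy, dz, turn], ...]. A call has 1 to 20 rows; each row is the pose to reach, as a shift and turn from the pose commanded when the call began, along the tool's axes at that moment; what a row does not reach only later rows make up. A row lasts 1/8 s, in which the tool goes at most 62.5 mm and 10.7 degrees, less where a joint would pass 70% of its speed; a pose out of reach is approached as far as the arm can. A call with a gripper value outside its range is refused whole. The fingers move at their own pace and stop on an object; "force" is the grip in N (left out, the last holds). Time passes only in rows, so rows that repeat a pose let the fingers close. It gives the time, the measured TCP pose, the force, the opening and the grip force at its end, in the units of the state.
- monitor.read_state(): the state, without advancing time (a new reading comes with each control period).
- imaging.camera(name): name is "scene" or "top"; returns a dict with "img" (400x640x3 uint8, red, green, blue), "mtx" (3x3 intrinsics, pixels), "view" (4x4, takes a point from world to camera coordinates). Camera axes: x right, y down, z forward; pixel columns grow to the right and rows downward; lengths in mm; the calibration is good to about 2 mm. A picture is of the moment at which its call begins. There is no depth.
- job.sign_off(): hands the job in; it is judged then, once.
Trained networks look in a picture, given as the dict that the camera call returned (one of the last four; its "shot" number tells which), for a name from the list of things; names that differ only in an ending like _2 or _b are one class to them, and where a whole thing is asked for, a point or a joint stands for the part that bears it (a point fixed in the world has none). Each returns a list of dicts, best first, with "p" (0 to 1); they miss things now and then, are a little off and sometimes report something else, mostly with a low value. They report only what shows in the picture. A call takes as long as a camera call.
- find_in(picture, target): "rect" ([centre column, centre row, width, height] in pixels, round what is visible of it).
- trace(picture, target): "region" (400x640 bool, what is visible of it) and "rect" ([centre column, centre row, width, height] in pixels, round what is visible of it).
The state is a dict: "clock": time; "joints": joint angles; "qd": joint speeds; "effort": joint torques, N m; "eef_pos": TCP position; "eef_rot": TCP orientation; "wrist_force": force on the tool from outside, world axes, zero at the start; "moment": the same for the moment, N m; "finger_gap": finger opening in mm; "finger_force": force on a finger pad.
Only numpy, scipy, OpenCV 4.12 (cv2) and the standard library are available. Lean on these libraries where they do the work, as an engineer would, in place of code of your own. Each camera call takes 0.05 s, during which the arm holds its last target. There are 200 camera calls.

## Task

The printer camshaft is mounted between the bench centres, with a spoked wheel to turn it by and the sprung plunger of a dial gauge beside its cam. Turn it until the nose of the cam holds the plunger pushed in as far as it will go (the needle at the far end of its swing), then let go and leave it standing there. Do not touch the dial gauge, and leave the other things on the bench alone.

Things in the scene. Friction and masses are not known exactly. Their poses are not given: they have to be found in the camera images.
- stand: the bench centres, fixed to the bench: grey bed 200 (x) x 240 (y) x 18 mm, headstock at -y, tailstock at +y, at most 120 mm high. Origin at the bed's underside, below the turning axis and 45 mm to -x of the bed's middle; x points across the axis towards the gauge, y along the axis from headstock to tailstock, z up. The turning axis is 85 mm above the origin
- wheel (a point): hub centre of the spoked wheel, on the turning axis 155 mm to -y of the cam; its axes are the stand's and do not turn. Headstock face 40 mm to +y of it. Hub radius 16 mm, 24 mm long; four straight round steel spokes, 10 mm thick, 90 degrees apart, in the plane through this point square to the axis, round ends reaching 65 mm from the axis
- spindle (a joint): angle of the spoked wheel and camshaft (rad): at 0, and each quarter turn from it, one spoke points straight up; grows when the top of the wheel goes towards +x of the stand. No stops, turns either way; friction holds it wherever it is left (about 3 N at a spoke's end turns it)
- needle (a joint): dial gauge needle (rad, clockwise from above), 0.5 rad per mm that the plunger is pushed in (along +x of the stand, level with the axis). 0 at the start and beside the round of the cam; starts to move with the nose about 50 degrees from pointing at the plunger (+x), reads about 4.7 with the nose straight at it
- dial (a point): middle of the gauge's round white dial (78 mm across, face up), 112 mm to +x of the cam and 12 mm above the axis; the long end of its black needle reaches 32 mm from the middle and points at the cam when the needle reads 0; the gauge's case is 84 mm across and 22 mm thick
- gauge: the dial gauge with its plunger and needle, fixed on the stand; origin on the turning axis at the cam
- phone: opened phone 150 x 74 x 8 mm lying flat, loose, a bystander; origin under its centre
- screwdriver: small screwdriver 160 mm long with a blue handle lying flat, loose, a bystander
- tray: grey parts tray with three compartments 110 x 150 x 28 mm, loose, a bystander; origin under its centre
- cam (a point): on the turning axis, in the middle of the white cam (14 mm thick; round of radius 18 mm with one nose that reaches 28 mm from the axis); its axes are the stand's and do not turn. Where the nose points relative to the spokes differs each time and is not given: watch the needle, or look

How it is judged (in metres and radians):
At the end, for the whole second after the job is handed in: the needle stands above 4.0 rad of the about 4.7 it can reach (the cam nose within about 14 degrees of the plunger) and the wheel is at rest (under 0.03 rad/s) (value of joint needle above 4 rad and velocity of joint spindle between -0.03 and 0.03 rad/s); the robot touches nothing.
It fails at once if the dial gauge was touched (contact force between any of the fingers, the arm and gauge above 2 N).
It fails at once if a bystander was moved by more than 30 mm (distance of any of phone, screwdriver, tray from where it was at the start of the episode above 0.03 m).
It also fails if it takes over 72 s, if anything falls off the work surface, if the arm or the gripper's body presses on something with over 40 N, if the wrist force passes 120 N, or if a joint passes its speed limit or range.

## Working session

There is one attempt and no reset: what is moved stays moved. The work goes in short steps, Python scripts to look and compute and a tool call to move; the robot and the scene stay as the last step left them, time stands still between calls to the robot, and variables do not carry over. Pictures are saved under pics/ and viewed, at most 10 in all, crops included, and the job is handed in when it is done.

Besides the shell and the picture viewer there is one more tool, called after "Call:" by a JSON object that holds its "api" and its "payload", one argument or row to a line. arm_command: Moves the arm, as the interface text tells. Its arguments: {"type":"object","properties":{"steps":{"type":"array","items":{"type":"array","items":{"type":"number"}}},"force":{"type":"number"}},"required":["steps"]}

```bash
mkdir -p pics; cat > h.py <<'E'
from cell import monitor, imaging, job, find_in, trace
import numpy as np, cv2
def proj(c,P):
    P=np.atleast_2d(P); q=(c["view"][:3,:3]@P.T).T+c["view"][:3,3]; u=(c["mtx"]@q.T).T; return u[:,:2]/u[:,2:]
def back(c,uv,z):
    R=c["view"][:3,:3];t=c["view"][:3,3];d=R.T@np.linalg.inv(c["mtx"])@np.array([uv[0],uv[1],1.]);o=-R.T@t
    return o+d*(z-o[2])/d[2]
def save(c,n): cv2.imwrite("pics/"+n,c["img"][:,:,::-1])
E
python3 - <<'E'
from h import *
s=monitor.read_state(); print(s)
a=imaging.camera("scene");b=imaging.camera("top")
save(a,"s0.png");save(b,"t0.png")
for n,c in(("s",a),("t",b)):
    R=c["view"][:3,:3];print(n,c["mtx"][0],-R.T@c["view"][:3,3],R[2])
    for k in("stand","wheel","dial","gauge","cam","phone","screwdriver","tray"):
        try: print(n,k,[(np.round(r["rect"]),round(r["p"],2)) for r in find_in(c,k)][:2])
        except Exception as e: print(k,e)
E
```

```text
{'clock': 0.0, 'joints': array([ 1.04439406e+00,  3.00468254e-01,  1.52160253e+00,  5.67754793e-06,
        1.32070648e+00, -6.66163921e-02]), 'qd': array([ 6.04605002e-05,  4.84428152e-04,  2.38990532e-03, -1.25289940e-03,
       -3.10538920e-04,  8.32951766e-04]), 'effort': array([ 1.46060679e-04, -5.31794214e+01, -3.52752256e+01,  7.08879204e-02,
        2.41916638e-02, -5.03516742e-05]), 'eef_pos': array([243.94882574, 492.65865802, 223.87881002]), 'eef_rot': array([-3.14041104e+00, -8.43429211e-05,  2.68180532e+00]), 'wrist_force': array([1.21666944, 0.44713056, 0.15790924]), 'moment': array([-0.04914906,  0.0171776 ,  0.02296055]), 'finger_force': 0.0, 'finger_gap': 93.88166527862651}
s [448.19556064   0.         326.654997  ] [1340.08295394 -411.96106682 1026.70071475] [-0.59877948  0.35133316 -0.71974172]
s stand [(array([350., 206., 107.,  74.]), 0.9)]
s wheel [(array([352., 208., 105.,  73.]), 0.76)]
s dial [(array([366., 214.,  32.,  29.]), 0.88)]
s gauge [(array([363., 211.,  26.,  32.]), 0.65)]
s cam [(array([350., 207., 109.,  81.]), 0.93)]
s phone [(array([202., 247.,  36.,  45.]), 0.92), (array([352., 205., 109.,  81.]), 0.48)]
s screwdriver [(array([242., 283.,  41.,  37.]), 0.84)]
s tray [(array([430., 170.,  55.,  32.]), 0.59)]
t [407.48294376   0.         321.4048613 ] [ 392.3485169    61.05063116 1360.77990792] [ 0.14457797 -0.00149419 -0.98949228]
t stand [(array([302., 201.,  95.,  84.]), 0.84)]
t wheel [(array([301., 198.,  94.,  78.]), 0.75)]
t dial [(array([305., 179.,  24.,  36.]), 0.6)]
t gauge []
t cam [(array([302., 201.,  98.,  83.]), 0.93)]
t phone []
t screwdriver [(array([204., 208.,  43.,  33.]), 0.72), (array([304., 202.,  95.,  81.]), 0.68)]
t tray []
```

View pics/s0.png

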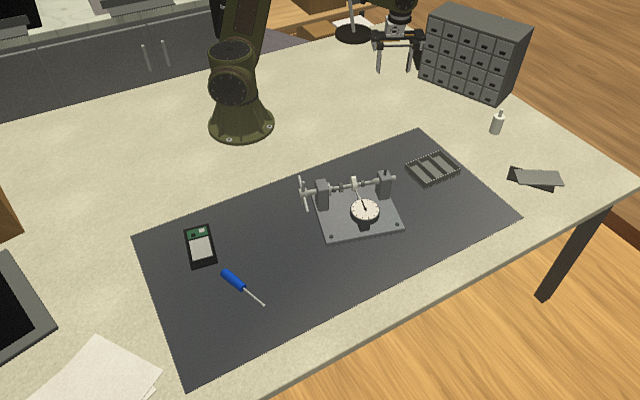

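View pics/t0.png

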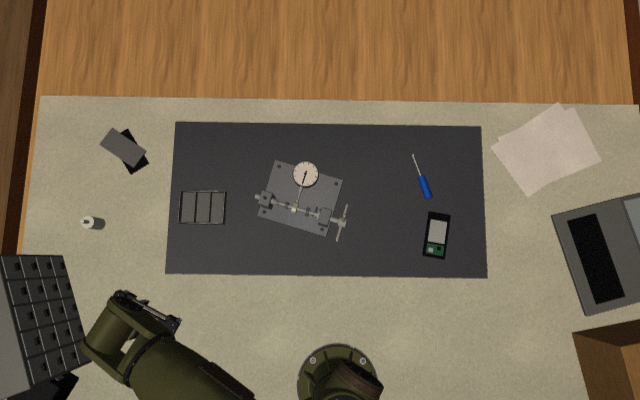

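The scene shot shows the stand around (355,210) with the wheel at (304,193); in the top shot the dial is at (305,174) and the wheel at (341,222). I'll enlarge both.

```bash
python3 - <<'E'
from h import *
a=cv2.imread("pics/s0.png")[160:250,290:420];b=cv2.imread("pics/t0.png")[150:250,240:360]
cv2.imwrite("pics/c0.png",np.hstack([cv2.resize(a,(390*1,270),interpolation=cv2.INTER_CUBIC),]) if 0 else np.vstack([cv2.resize(a,(520,300),fx=0,fy=0,interpolation=3)[:, :520] if 0 else cv2.resize(a,(433,300),interpolation=2),cv2.resize(b,(433,300)[:1]+(300,),interpolation=2)]) if 0 else np.hstack([cv2.resize(a,(400,277),interpolation=2),cv2.copyMakeBorder(cv2.resize(b,(332,277),interpolation=2),0,0,0,0,0)]))
E
```

```text
(no output)
```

View pics/c0.png

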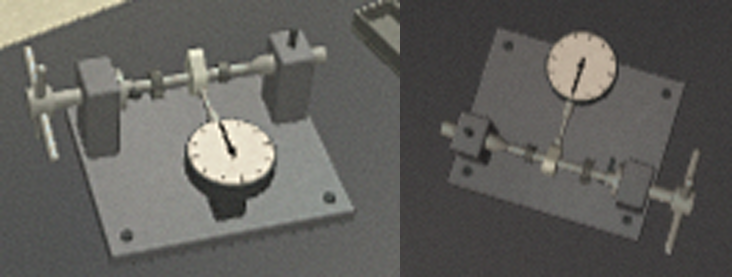

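```bash
cat > fit.py <<'E'
from h import *
from scipy.optimize import least_squares
a=imaging.camera("scene");b=imaging.camera("top")
T=lambda x,y:(240+(x-400)/2.767-.3,150+y/2.77-.3)
S=lambda x,y:(290+x/3.077-.3,160+y/3.077-.3)
def W(p,P): 
    c,s=np.cos(p[2]),np.sin(p[2]); P=np.array(P,float); return np.array([p[0]+c*P[0]-s*P[1],p[1]+s*P[0]+c*P[1],P[2]])
obs=[(b,T(500,28),(145,120,18),0),(b,T(684,84),(145,-120,18),0),(b,T(637,240),(-55,-120,18),0),(b,T(449,183),(-55,120,18),0),
(a,S(113,256),(145,-120,18),0),(a,S(352,210),(145,120,18),0),(b,T(582,66),(112,0,97),1),(a,S(232,150),(112,0,97),1),(b,T(682,203),(0,-155,85),1)]
def res(p): return np.concatenate([proj(c,W(p,np.array(P)+[0,p[3]*k,0]))[0]-uv for c,uv,P,k in obs])
r=least_squares(res,[560,80,-.3,0],x_scale=[10,10,.1,10],loss="soft_l1")
if __name__=="__main__":
    p=r.x;print(np.round(p,3),np.round(r.fun,1))
    print("wheel",W(p,(0,p[3]-155,85)),"cam",W(p,(0,p[3],85)),"dial",W(p,(112,p[3],97)))
    np.save("pose.npy",p)
    out=[]
    for q in range(4):   # overlay spoke tips for 0,..: print pixel for angles
        pass
    for t in range(0,90,10):
        tips=[W(p,(62*np.sin(np.radians(t+90*k)),p[3]-155,85+62*np.cos(np.radians(t+90*k)))) for k in range(4)]
        f=lambda c,o,s,x0:[tuple(np.round((proj(c,q)[0]-o)*s+[x0,0]).astype(int).tolist()) for q in tips]
        print(t,f(a,(290,160),3.077,0),f(b,(240,150),2.767,400))
E
python3 fit.py
```

```text
[ 5.52004e+02  1.42391e+02 -2.82000e-01  8.89000e-01] [-0.6 -0.3  0.9  0.   0.5  0.8 -0.9  0.  -0.7  0.2  1.   0.  -0.4  0.4
 -0.3  0.2  0.1 -0.6]
wheel [509.14449051  -5.64029537  85.        ] cam [552.25150138 143.24484698  85.        ] dial [659.8330236  112.09655525  97.        ]
0 [(38, 55), (53, 148), (42, 146), (27, 58)] [(684, 195), (697, 149), (679, 205), (666, 253)]
10 [(40, 64), (53, 156), (39, 137), (27, 51)] [(687, 186), (696, 151), (676, 214), (666, 252)]
20 [(42, 73), (53, 161), (37, 128), (27, 45)] [(690, 177), (695, 154), (674, 222), (667, 249)]
30 [(45, 84), (52, 164), (35, 118), (27, 41)] [(692, 169), (693, 159), (671, 230), (669, 244)]
40 [(47, 96), (51, 166), (33, 107), (28, 38)] [(694, 162), (691, 165), (669, 236), (671, 238)]
50 [(49, 108), (50, 165), (31, 97), (30, 38)] [(696, 156), (689, 172), (668, 242), (673, 231)]
60 [(50, 119), (48, 163), (30, 86), (31, 39)] [(697, 152), (686, 180), (667, 247), (676, 223)]
70 [(52, 130), (46, 159), (28, 76), (33, 43)] [(697, 149), (684, 188), (666, 251), (679, 214)]
80 [(53, 140), (44, 153), (27, 67), (35, 48)] [(697, 148), (681, 196), (665, 252), (681, 205)]
```

```bash
cat > nose.py <<'E'
from h import *
from fit import W
p=np.load("pose.npy")
def outline(th):
    # nose toward +x at th=0, th grows like spindle (top -> +x): dir=(cos th, -sin th)
    a=np.linspace(0,2*np.pi,60); pts=np.c_[18*np.cos(a),18*np.sin(a)]
    d=np.array([np.cos(th),-np.sin(th)]); n=np.c_[6*np.cos(a),6*np.sin(a)]+22*d
    return np.vstack([pts,n])
def score(c,th,K=6,save=None):
    q=proj(c,W(p,(0,p[3],85)))[0]; o=np.round(q).astype(int)-14
    im=cv2.cvtColor(c["img"][o[1]:o[1]+28,o[0]:o[0]+28],cv2.COLOR_RGB2GRAY).astype(float)
    P=np.array([proj(c,W(p,(x,p[3]+y,85+z)))[0] for x,z in outline(th) for y in(-7,7)])
    m=np.zeros((28*K,28*K),np.uint8); cv2.fillConvexPoly(m,cv2.convexHull(np.round((P-o+.5)*K).astype(np.int32)),255)
    m=cv2.resize(m,(28,28),interpolation=cv2.INTER_AREA)/255.
    return np.corrcoef(np.clip(im,80,200).ravel(),m.ravel())[0,1]
def run():
    a=imaging.camera("scene");b=imaging.camera("top")
    for t in range(-180,180,15): print(t,round(score(a,np.radians(t)),3),round(score(b,np.radians(t)),3))
if __name__=="__main__":
    run(); s=monitor.read_state(); print(s["clock"])
    a=cv2.imread("pics/s0.png");b=cv2.imread("pics/t0.png")
    def cr(c,im,r=20):
        q=np.round(proj(imaging.camera(c),W(p,(0,p[3],85)))[0]).astype(int);return cv2.resize(im[q[1]-r:q[1]+r,q[0]-r:q[0]+r],(390,390),interpolation=0)
    cv2.imwrite("pics/cam.png",np.hstack([cr("scene",a),cr("top",b)]))
E
python3 nose.py
```

```text
-180 0.341 0.42
-165 0.375 0.427
-150 0.407 0.444
-135 0.42 0.468
-120 0.434 0.486
-105 0.417 0.49
-90 0.369 0.485
-75 0.321 0.476
-60 0.327 0.46
-45 0.328 0.436
-30 0.327 0.434
-15 0.332 0.43
0 0.336 0.43
15 0.347 0.433
30 0.354 0.437
45 0.352 0.454
60 0.346 0.469
75 0.339 0.472
90 0.331 0.474
105 0.331 0.47
120 0.327 0.465
135 0.331 0.444
150 0.326 0.429
165 0.318 0.421
1.2
```

View pics/cam.png

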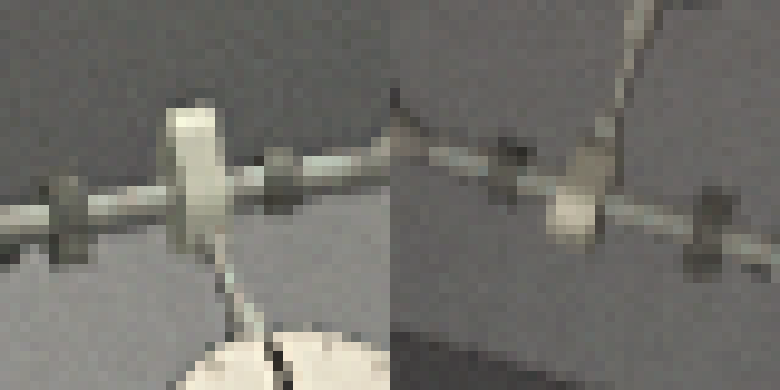

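The cam's nose points up and back toward -x, about 115° short of the plunger in the positive direction, with one spoke about 13° past vertical. I'll push the top spoke toward +x with shut fingers.

Call:
{"api": "arm_command", "payload": {
  "steps": [
    [0,-50,-38,0,-5],
    [0,-100,-77,0,-10.1],
    [0,-150,-115,0,-10.1],
    [0,-200,-154,0,-10.1],
    [0,-250,-192,0,-10.1],
    [0,-300,-230,0,-10.1],
    [0,-350,-269,0,-10.1],
    [0,-400,-307,0,-10.1],
    [0,-434,-333,0,-10.1],
    [0,-434,-333,0,-10.1],
    [0,-434,-333,0,-10.1],
    [0,-434,-333,0,-10.1],
    [0,-434,-333,0,-10.1],
    [0,-434,-333,0,-10.1]
  ],
  "force": 20
}}

```text
clock: 3.05
eef_pos: [485.1, 2.3, 224.6]
eef_rot: [3.142, 0.0, 2.859]
wrist_force: [-0.0, -0.4, -0.1]
finger_gap: 0.5
finger_force: 0.0
```

```bash
cat > loc.py <<'E'
from h import *
p=np.load("pose.npy")
def loc():
    s=monitor.read_state();e=s["eef_pos"];c,n=np.cos(p[2]),np.sin(p[2]);d=e[:2]-p[:2]
    print("t",round(s["clock"],2),"stand xyz rel wheel",np.round([c*d[0]+n*d[1],-n*d[0]+c*d[1]-p[3]+155,e[2]],1),"yaw err deg",np.degrees(s["eef_rot"][2]-p[2])-180,"gap",s["finger_gap"],"F",np.round(s["wrist_force"],1))
loc()
E
python3 loc.py
```

```text
t 3.05 stand xyz rel wheel [-25.3   1.  224.6] yaw err deg -0.04986747665651592 gap 0.5358728496439175 F [-0.  -0.4 -0.1]
```

Call:
{"api": "arm_command", "payload": {
  "steps": [
    [0,0,0,30,0],
    [0,0,0,60,0],
    [0,0,0,90,0],
    [0,0,0,90,0],
    [0,-10,0,90,0],
    [0,-15,0,90,0],
    [0,-20,0,90,0],
    [0,-25,0,90,0],
    [0,-30,0,90,0],
    [0,-35,0,90,0],
    [0,-40,0,90,0],
    [0,-45,0,90,0],
    [0,-50,0,90,0],
    [0,-55,0,90,0],
    [0,-59,0,90,0],
    [0,-59,0,90,0]
  ]
}}

```text
clock: 5.05
eef_pos: [542.4, -14.8, 134.6]
eef_rot: [3.141, 0.001, 2.858]
wrist_force: [-0.7, -0.8, 0.6]
finger_gap: 0.2
finger_force: 0.7
```

```bash
python3 loc.py
```

```text
t 5.05 stand xyz rel wheel [ 34.5   0.5 134.6] yaw err deg -0.10300840989077642 gap 0.1789934624139156 F [-0.7 -0.8  0.6]
```

Call:
{"api": "arm_command", "payload": {
  "steps": [
    [0,2,0,0,0],
    [0,2,0,-30,0],
    [0,2,0,-60,0],
    [0,45,0,-60,0],
    [0,89,0,-60,0],
    [0,89,0,-60,0],
    [0,89,0,-60,0]
  ]
}}

```text
clock: 5.92
eef_pos: [457.0, 10.2, 194.9]
eef_rot: [3.141, 0.001, 2.858]
wrist_force: [0.4, 0.3, -0.0]
finger_gap: 0.4
finger_force: 0.0
```

```bash
python3 - <<'E'
import loc
from h import *
a=imaging.camera("scene");b=imaging.camera("top")
im=np.hstack([cv2.resize(a["img"][160:250,290:420],(400,277),interpolation=2),cv2.resize(b["img"][150:250,240:360],(332,277),interpolation=2)])
cv2.imwrite("pics/c1.png",im[:,:,::-1])
E
```

```text
t 5.92 stand xyz rel wheel [-54.5   0.7 194.9] yaw err deg -0.08961829506247909 gap 0.37342564718676285 F [ 0.4  0.3 -0. ]
```

View pics/c1.png

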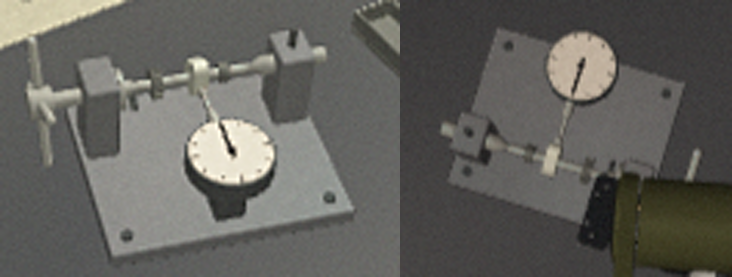

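The first stroke turned the wheel about 52° (spoke tips at (33,40) and (46,162)), and the needle still reads 0. I'll push the next spoke partway and check the needle.

Call:
{"api": "arm_command", "payload": {
  "steps": [
    [0,0,0,30,0],
    [0,0,0,60,0],
    [0,0,0,60,0],
    [0,-10,0,60,0],
    [0,-20,0,60,0],
    [0,-25,0,60,0],
    [0,-30,0,60,0],
    [0,-35,0,60,0],
    [0,-40,0,60,0],
    [0,-45,0,60,0],
    [0,-50,0,60,0],
    [0,-55,0,60,0],
    [0,-58,0,60,0],
    [0,-60,0,60,0],
    [0,-60,0,60,0]
  ]
}}

```text
clock: 7.9
eef_pos: [513.5, -6.5, 133.7]
eef_rot: [-3.141, -0.002, 2.858]
wrist_force: [-5.7, -0.0, -1.9]
finger_gap: 0.6
finger_force: 2.2
```

```bash
cat > ndl.py <<'E'
from h import *
from fit import W
import loc
p=np.load("pose.npy")
# unwarp dial to stand axes, read darkest ray
def read(c,save_to=None):
    g=cv2.cvtColor(c["img"],cv2.COLOR_RGB2GRAY).astype(np.float32); out=[]
    for d in range(-180,360,3):
        t=np.radians(d); # clockwise from above from -x
        pts=np.array([proj(c,W(p,(112-r*np.cos(t),p[3]+r*np.sin(t),97)))[0] for r in np.linspace(14,30,12)]).astype(np.float32)
        out.append(cv2.remap(g,pts[:,0].reshape(1,-1),pts[:,1].reshape(1,-1),1).mean())
    o=np.array(out[:120]); i=np.argsort(o)[:6]; return [(round(float(np.radians((-180+3*k)%360)),2),int(o[k])) for k in i]
a=imaging.camera("scene");print("s",read(a))
b=imaging.camera("top");print("t",read(b))
import sys
n=sys.argv[1] if len(sys.argv)>1 else None
if n:
    im=np.hstack([cv2.resize(a["img"][160:250,290:420],(400,277),interpolation=2),cv2.resize(b["img"][150:250,240:360],(332,277),interpolation=2)])
    cv2.imwrite("pics/"+n,im[:,:,::-1])
E
python3 ndl.py c2.png
```

```text
t 8.0 stand xyz rel wheel [  4.5   0.4 133.8] yaw err deg -0.09718562734624925 gap 0.4374766581423308 F [-5.7  0.2 -1.8]
s [(4.71, 104), (4.66, 111), (4.76, 120), (4.61, 141), (4.82, 150), (4.56, 179)]
t [(4.56, 95), (4.5, 100), (4.61, 112), (4.45, 112), (4.4, 127), (4.66, 135)]
```

View pics/c2.png

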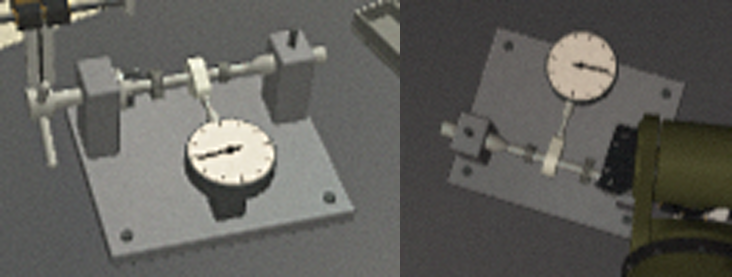

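The needle's long end points to -y, at about 4.6–4.7 rad, which is the far end of its swing. I'll back off straight and lift clear.

Call:
{"api": "arm_command", "payload": {
  "steps": [
    [0,3,0,0,0],
    [0,10,0,0,0],
    [0,18,0,-10,0],
    [0,20,0,-50,0],
    [0,20,0,-100,0],
    [0,40,0,-120,0],
    [0,40,0,-120,0],
    [0,40,0,-120,0],
    [0,40,0,-120,0]
  ]
}}

```text
clock: 9.22
eef_pos: [475.6, 4.6, 253.4]
eef_rot: [-3.141, -0.002, 2.858]
wrist_force: [0.5, -0.1, 0.6]
finger_gap: 0.7
finger_force: 0.0
```

```bash
python3 ndl.py; python3 ndl.py
```

```text
t 9.32 stand xyz rel wheel [-35.    0.5 253.6] yaw err deg -0.1068353406395488 gap 0.38495137335939045 F [ 0.3 -0.2  0.4]
s [(4.71, 101), (4.66, 108), (4.76, 117), (4.61, 138), (4.82, 147), (4.56, 175)]
t [(4.56, 95), (4.5, 98), (4.45, 108), (4.61, 115), (4.4, 122), (4.66, 139)]
t 9.53 stand xyz rel wheel [-35.    0.5 254.2] yaw err deg -0.10042334973917377 gap 0.5434312068727509 F [-1.  -0.7  0.4]
s [(4.71, 101), (4.66, 108), (4.76, 118), (4.61, 137), (4.82, 148), (4.56, 175)]
t [(4.56, 95), (4.5, 97), (4.45, 108), (4.61, 115), (4.4, 122), (4.66, 139)]
```

```bash
python3 -c "
from cell import job; print(job.sign_off())"
```

```text
the job is handed in; nothing more can be done
None
```

The job is handed in: the cam nose holds the plunger in with the needle steady at about 4.6 rad, the arm is lifted clear, and the arm stayed clear of the gauge and the other things on the bench.

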